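# Close the packed bead carton

## Robot

A 7-joint arm with a two-finger parallel gripper is mounted at the origin on the work surface. World frame = base frame: x ahead of the robot, y to its left, z up, the work surface at z = 0. Lengths are in mm, angles in degrees, forces in N, time in s.
With the tool pointing down it reaches from about 400 to 900 mm from the base axis. Payload 5.5 kg.
Tool frame: the origin (TCP) lies at the very end of the fingers, on their centre line; the grasp point (between the pads) lies 19 mm behind it (manip.tcp_to_grasp is the z of the grasp point in the tool frame, in mm); z points along the fingers, y is the line along which they close (so a half turn about z gives the same grasp; the last joint's range is limited). The gripper opens to 92 mm and grips with 3 to 60 N. Pads are 19 mm wide; open, the fingers measure 130 mm over their backs; the gripper's body (75 mm by 190 mm) begins 47 mm behind the grasp point.
Start: joints at [84.809, 28.699, -24.465, 88.831, 12.651, 65.22, -12.049], TCP at [225.235, -609.729, 226.729] pointing down, gripper open.
Joint ranges: [-164.97, 164.97], [-17.58, 116.51], [-87.97, 89.64], [11.32, 138.91], [-80.73, 260.73], [10.89, 115.49], [-147.41, 147.41]. Speed limits (degrees/s): [147.25, 147.25, 180, 180, 180, 180, 180].

## Interface

Orientations are given as a 3x3 rotation matrix whose columns are the frame's x, y, z axes.
In Python, from workcell import manip gives the robot as it stands.
- The arm moves only by the shell command python3 -m jog 'ROWS' [OPENING] [FORCE]. ROWS is JSON, a list of rows, each an object with "slide": the shift along the tool's x, y, z in units of 25 mm (1.0 is 25 mm), a list of three; "delta_rot": the turn, a rotation vector about the tool's x, y, z in units of 6 degrees (1.0 is 6 degrees), a list of three. A call has exactly 5 rows; each row is the pose to reach, as a shift and turn from the pose commanded when the call began, along the tool's axes at that moment; what a row does not reach only later rows make up. A row lasts 1/10 s, in which the tool goes at most 50 mm and 8.59 degrees, less where a joint would pass 70% of its speed; a pose out of reach is approached as far as the arm can. A call with a gripper value outside its range is refused whole. OPENING is the opening in per cent of the stroke, from 0 (shut) to 100 (fully open), set as the call begins (- or left out, the last holds). The fingers move at their own pace and stop on an object; FORCE is the grip in N (left out, the last holds). Time passes only in rows, so rows that repeat a pose let the fingers close, or fill a call up. It gives the time, the measured TCP pose, the force, the opening and the grip force at its end, in the units of the state.
- manip.read_state(): the state, without advancing time (a new reading comes with each control period).
- manip.grab_frame(name): name is "scene" or "top"; returns the picture (384x512x3 uint8, red, green, blue); there is no depth.
- manip.calibration(name): a dict with "vfov" (degrees; the focal length in pixels is half the picture's height over the tangent of half this angle, whatever the lens; pixels are square), "cx", "cy" (the principal point, pixels), "D" ([k1, k2, p1, p2, k3] as OpenCV has them; the pictures are not rectified), "rvec" (rotation vector, rad) and "tvec" (3), from world to camera coordinates, as OpenCV has them. Camera axes: x right, y down, z forward; pixel columns grow to the right and rows downward; lengths in mm; the calibration is good to about 2 mm. A picture is of the moment at which its call begins. calibration takes no time and is no camera call.
- manip.hand_in(): hands the job in; it is judged then, once.
The state is a dict: "clock": time; "joint_positions": joint angles; "qd": joint speeds; "joint_torque": joint torques, N m; "tcp_pos": TCP position; "tool_rot": TCP orientation; "force": force on the tool from outside, world axes, zero at the start; "wrist_torque": the same for the moment, N m; "width": finger opening in mm; "grasp_force": force on a finger pad.
Only numpy, scipy, OpenCV 4.12 (cv2) and the standard library are available. Lean on these libraries where they do the work, as an engineer would, in place of code of your own. Each camera call takes 0.05 s, during which the arm holds its last target. There are 200 camera calls.

## Task

Close the carton that is packed with the compartment tray of beads: fold its narrow top flap fully down first, then fold the wide flap fully down over it. Leave the empty carton open and do not push against it.

Things in the scene. Friction and masses are not known exactly. Their poses are not given: they have to be found in the camera images.
- carton: Packed carton: brown cardboard, open top, 200 (its x) x 150 (its y) x 80 mm high, walls 4 mm, a cream compartment tray of beads inside (41 mm high). Cannot be shifted; any yaw. Origin: centre of its underside on the table, z up. Its two top flaps are hinged along its 200 mm sides, hinge lines along its x: narrow flap at y -75, z 80 mm; wide flap at y +75, z 84 mm.
- narrow_flap (a joint): Packed carton's narrow flap, rad: 0 = shut, flat inwards over the opening; 1.57 upright; more = leaning outwards (to 2.2). 198 mm along the hinge, 60 mm hinge to free edge, 4 mm thick; shut, its top is 84 mm above the table. Starts at 1.4 to 1.95. Slightly stiff crease (0.04 N m): moves under about 1 N, stays where left.
- wide_flap (a joint): Packed carton's wide flap, rad: 0 = shut, flat inwards over the narrow flap's edge; 1.57 upright; more = leaning outwards (to 2.2). 198 mm along the hinge, 100 mm hinge to free edge, 4 mm thick; shut, its top is 88 mm above the table. Starts at 1.4 to 1.95. Same stiff crease (0.04 N m): stays where left.
- spare_carton: The other carton, empty: same cardboard, size, flaps, origin and axes as the packed one, both flaps standing open at 1.4 to 1.95 rad. Cannot be shifted; any yaw; 0.4 m or more to one side of the packed one, centre to centre.

How it is judged:
By the outcome, as a careful person would: the job done as asked, in the order asked, and still so for the second after the job is handed in, with the robot touching nothing.
It also fails if it takes over 48 s, if anything falls off the work surface, if the arm or the gripper's body presses on something with over 40 N, if the wrist force passes 120 N, or if a joint passes its speed limit or range.

## Working session

There is one attempt and no reset: what is moved stays moved. The work goes in short steps, Python scripts to look and compute and a shell command to move; the robot and the scene stay as the last step left them, time stands still between calls to the robot, and variables do not carry over. Pictures are saved under pics/ and viewed, at most 10 in all, crops included, and the job is handed in when it is done.

```bash
mkdir -p pics; ls
python3 - <<'E'
from workcell import manip
import cv2
for n in("scene","top"):
    cv2.imwrite(f"pics/{n}0.png",manip.grab_frame(n)[:,:,::-1]); print(n,manip.calibration(n))
s=manip.read_state();print(s['clock'],s['tcp_pos'],s['tool_rot'],s['width'],s['force'])
E
```

```text
pics
scene {'vfov': 52.27110678266487, 'cx': 255.28249835145377, 'cy': 190.2067006199974, 'D': array([0.01339481, 0.        , 0.        , 0.        , 0.        ]), 'rvec': array([ 1.88225658,  1.15208487, -0.60569627]), 'tvec': array([-213.5887242 , -175.42125587, 1484.18696473])}
top {'vfov': 56.51242390792814, 'cx': 257.846430040526, 'cy': 196.9330497187551, 'D': array([0.02181331, 0.        , 0.        , 0.        , 0.        ]), 'rvec': array([ 2.12372972, -2.1486967 ,  0.15765766]), 'tvec': array([  2.72561115, 503.45795366, 763.67429558])}
0.1 [ 224.93058697 -609.16056636  225.79432772] [[ 9.38036755e-01  3.46535326e-01 -5.61173866e-04]
 [ 3.46535777e-01 -9.38035296e-01  1.65517443e-03]
 [ 4.71755179e-05 -1.74708127e-03 -9.99998473e-01]] 91.61715795622654 [1.07414573 0.04936688 0.34498718]
```

View pics/scene0.png

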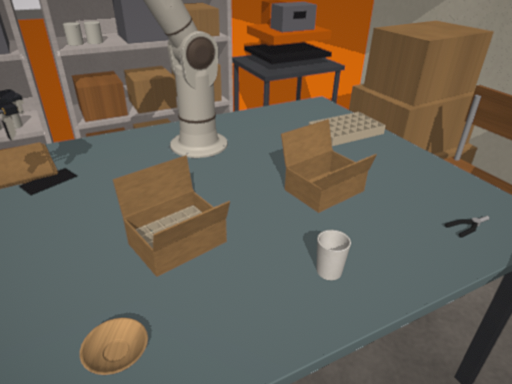

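View pics/top0.png

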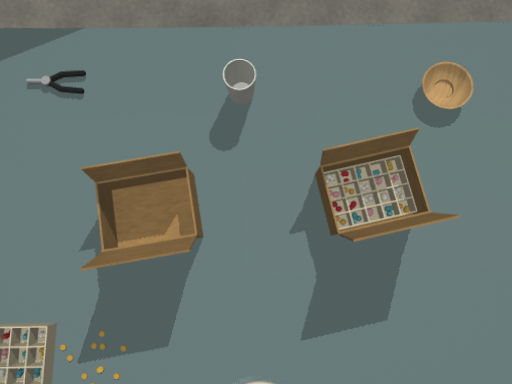

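The packed carton (tray of beads) is right in the top view, centred near px (372,190). Its far flap is at (370,148) and its robot-side flap at (400,225). The scene view shows the robot-side flap is the wide one. The spare carton is at (148,210) in the top view.

```bash
cat > h.py <<'E'
import numpy as np,cv2
from workcell import manip
def cam(n):
    c=manip.calibration(n);f=192/np.tan(np.radians(c['vfov']/2))
    return np.array([[f,0,c['cx']],[0,f,c['cy']],[0,0,1]]),c['D'],c['rvec'],c['tvec']
def ray(n,px):
    K,D,r,t=cam(n);R=cv2.Rodrigues(r)[0]
    u=cv2.undistortPoints(np.array(px,float).reshape(-1,1,2),K,D).reshape(-1,2)
    return -R.T@t,np.c_[u,np.ones(len(u))]@R
def plane(n,px,z):
    o,d=ray(n,px);return o+d*((z-o[2])/d[:,2])[:,None]
def proj(n,P):
    K,D,r,t=cam(n);return cv2.projectPoints(np.array(P,float),r,t,K,D)[0].reshape(-1,2)
E
python3 - <<'E'
import cv2
a=cv2.imread('pics/top0.png')[120:250,305:465];cv2.imwrite('pics/topc.png',cv2.resize(a,None,fx=4.6,fy=4.6,interpolation=cv2.INTER_CUBIC))
a=cv2.imread('pics/scene0.png')[150:275,105:240];cv2.imwrite('pics/scenec.png',cv2.resize(a,None,fx=4.6,fy=4.6,interpolation=cv2.INTER_CUBIC))
E
```

```text
(no output)
```

View pics/topc.png

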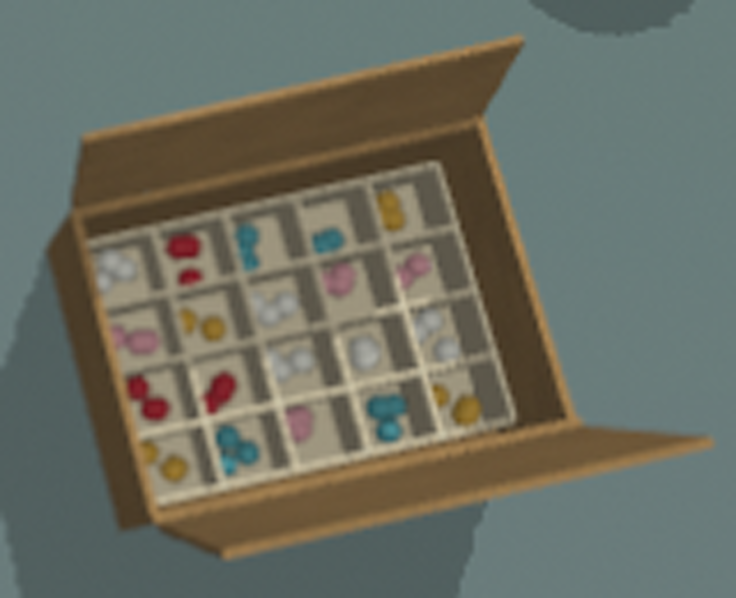

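View pics/scenec.png

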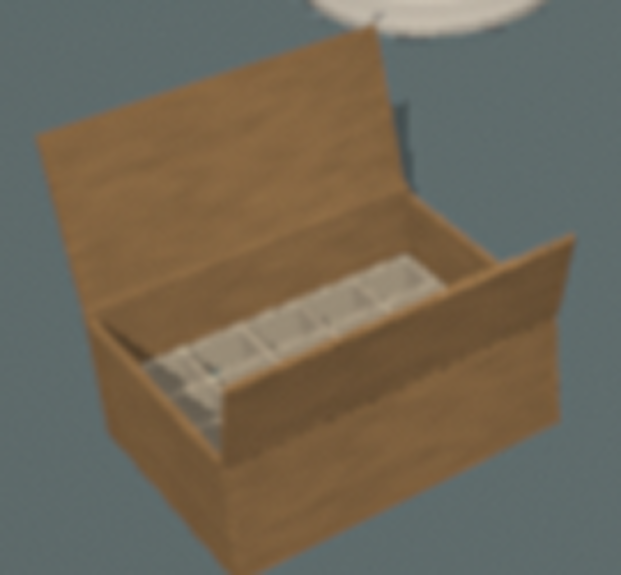

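The top crop shows rim corners at about (72,210), (484,118), (578,420) and (150,520). The narrow flap's free edge runs (85,135)-(523,38), and the wide flap's runs (225,555)-(712,440). The scene crop confirms the wide flap is on the robot side.

Run:
```python
from h import *
T=lambda p:np.array(p)/4.6+[305,120]
S=lambda p:np.array(p)/4.6+[105,150]
P=plane('top',T([(72,210),(484,118),(578,420),(150,520)]),80);print(P.round(1))
print([np.linalg.norm(P[i]-P[(i+1)%4]).round(1) for i in range(4)])
c=P.mean(0)
# narrow at far side (y=-75): carton +y points toward robot (-x world)
y=(P[2]+P[3]-P[0]-P[1]);yaw_y=np.arctan2(y[1],y[0])
x=(P[0]-P[1])+(P[3]-P[2]);yx=np.arctan2(x[1],x[0]);print('yaw x',np.degrees(yx),'y-90',np.degrees(yaw_y)-90)
X=np.array([np.cos(yx),np.sin(yx),0]);Y=np.array([-X[1],X[0],0]);C=np.array([c[0],c[1],0]);print('C',C,'X',X,'Y',Y)
for nm,e,es,h,sg,zh,L in(('narrow',[(85,135),(523,38)],[(225,390),(575,237)],-75,-1,80,60),('wide',[(225,555),(712,440)],[(375,28),(38,135)][::-1],75,1,84,100)):
    # two-view: edge midline vs cam planes: solve (y,z) of edge from each view plane n.(p-o)=0
    A=[];b=[]
    for n,q in(('top',T(e)),('scene',S(es))):
        o,d=ray(n,q);N=np.cross(d[0],d[1]);N/=np.linalg.norm(N)
        A.append([N@Y,N[2]]);b.append(N@(o-C))
    s=np.linalg.solve(A,b);print(nm,'y,z',s,'angle',np.degrees(np.arctan2(s[1]-zh,-(s[0]-h)*sg)),'len',np.hypot(s[0]-h,s[1]-zh))
s=manip.read_state();print(s['tcp_pos'])
```

```text
[[ 563.7 -139.7   80. ]
 [ 605.2 -334.3   80. ]
 [ 462.  -365.8   80. ]
 [ 418.5 -169.5   80. ]]
[np.float64(199.0), np.float64(146.7), np.float64(201.1), np.float64(148.2)]
yaw x 102.27753215618411 y-90 -257.98550144733497
C [ 512.35816446 -252.32674653    0.        ] X [-0.21264723  0.97712904  0.        ] Y [-0.97712904 -0.21264723  0.        ]
narrow y,z [-93.73215255 135.01016516] angle 108.80482055259792 len 58.11206252074644
wide y,z [ 93.91525013 179.41468811] angle 101.21307768343421 len 97.27152406681651
[ 224.93058697 -609.16056636  225.79432772]
```

```bash
python3 -m jog '[{"slide":[1.4,-0.6,0],"delta_rot":[0,0,0.3]},{"slide":[2.9,-1.2,0],"delta_rot":[0,0,0.6]},{"slide":[4.3,-1.7,0],"delta_rot":[0,0,0.9]},{"slide":[5.8,-2.3,0],"delta_rot":[0,0,1.2]},{"slide":[7.2,-2.9,0],"delta_rot":[0,0,1.33]}]' 0 20
cat > st.py <<'E'
from h import *
C=np.array([512.4,-252.3,0]);X=np.array([-.2126,.9771,0]);Y=np.array([-.9771,-.2126,0])
s=manip.read_state();p=s['tcp_pos']-C;R=s['tool_rot']
print('t',s['clock'],'carton xyz',(p@X).round(1),(p@Y).round(1),p[2].round(1),'yaw err',np.degrees(np.arctan2(R[:,1]@Y,-R[:,1]@X)).round(2),'toolz',R[:,2].round(3),'F',s['force'].round(1),'w',s['width'].round(1),'J',np.round(s['joint_positions']))
E
python3 st.py
```

```text
clock: 0.6
tcp_pos: [370.0, -477.8, 226.3]
tool_rot: [[0.977, 0.212, -0.0], [0.212, -0.977, 0.001], [-0.0, -0.001, -1.0]]
force: [0.4, -1.3, 0.4]
width: 56.5
grasp_force: 0.0Traceback (most recent call last):
  File "st.py", line 4, in <module>
    print('t',s['clock'],'carton xyz',(p@X).round(1),(p@Y).round(1),p[2].round(1),'yaw err',np.degrees(np.arctan2(R[:,1]@Y,-R[:,1]@X)).round(2),'toolz',R[:,2].round(3),'F',s['force'].round(1),'w',s['width'].round(1),'J',np.round(s['joint_positions']))
                                                                                                                                                                                                    ^^^^^^^^^^^^^^^^
AttributeError: 'float' object has no attribute 'round'
```

```bash
sed -i "s/s\['width'\].round(1)/s['width']/" st.py; python3 -m jog '[{"slide":[1.35,-0.76,0],"delta_rot":[0,0,0]},{"slide":[2.7,-1.5,0],"delta_rot":[0,0,0]},{"slide":[4.0,-2.3,0],"delta_rot":[0,0,0]},{"slide":[5.4,-3.0,0],"delta_rot":[0,0,0]},{"slide":[6.75,-3.8,0],"delta_rot":[0,0,0]}]'>/dev/null
python3 -m jog '[{"slide":[1.35,-0.76,0],"delta_rot":[0,0,0]},{"slide":[2.7,-1.5,0],"delta_rot":[0,0,0]},{"slide":[4.0,-2.3,0],"delta_rot":[0,0,0]},{"slide":[5.4,-3.0,0],"delta_rot":[0,0,0]},{"slide":[6.75,-3.8,0],"delta_rot":[0,0,0]}]' >/dev/null; python3 st.py
```

```text
t 1.6 carton xyz -0.7 -149.8 226.1 yaw err 0.01 toolz [-0.001 -0.    -1.   ] F [ 0.5  0.5 -0. ] w 0.5756218837790381 J [ 36.  34. -30.  81.  18.  69. -74.]
```

```bash
python3 -m jog '[{"slide":[0,0,0.9],"delta_rot":[0,0,0]},{"slide":[0,0,1.8],"delta_rot":[0,0,0]},{"slide":[0,0,2.7],"delta_rot":[0,0,0]},{"slide":[0,0,3.6],"delta_rot":[0,0,0]},{"slide":[0,0,4.44],"delta_rot":[0,0,0]}]'>/dev/null;python3 st.py
python3 -m jog '[{"slide":[-0.5,0,0],"delta_rot":[0,0,0]},{"slide":[-1,0,0],"delta_rot":[0,0,0]},{"slide":[-1.5,0,0],"delta_rot":[0,0,0]},{"slide":[-2,0,0],"delta_rot":[0,0,0]},{"slide":[-2.6,0,0],"delta_rot":[0,0,0]}]' >/dev/null; python3 st.py
python3 -m jog '[{"slide":[-0.3,0,0],"delta_rot":[0,0,0]},{"slide":[-0.6,0,0],"delta_rot":[0,0,0]},{"slide":[-0.9,0,0],"delta_rot":[0,0,0]},{"slide":[-1.2,0,0],"delta_rot":[0,0,0]},{"slide":[-1.2,0,0],"delta_rot":[0,0,0]}]' >/dev/null; python3 st.py
python3 - <<'E'
from h import *
for n in("scene",):
    a=manip.grab_frame(n)[130:290,90:270,::-1];cv2.imwrite(f"pics/{n}1.png",cv2.resize(a,None,fx=3,fy=3))
E
```

```text
t 2.1 carton xyz -1.0 -148.4 114.0 yaw err -0.02 toolz [-0.001  0.    -1.   ] F [ 0.8 -0.5 -0.1] w 0.5915618794081197 J [ 35.  41. -28.  87.  21.  58. -76.]
t 2.6 carton xyz -1.2 -84.3 116.3 yaw err -0.04 toolz [ 0.002  0.    -1.   ] F [ 1.7 -0.8  0.9] w 0.4761015841008182 J [ 40.  35. -28.  95.  20.  54. -74.]
t 3.1 carton xyz -1.6 -52.6 115.6 yaw err 0.03 toolz [-0.001 -0.    -1.   ] F [ 0.2 -0.7  0. ] w 0.22473464435217064 J [ 42.  33. -29.  99.  19.  53. -72.]
```

View pics/scene1.png

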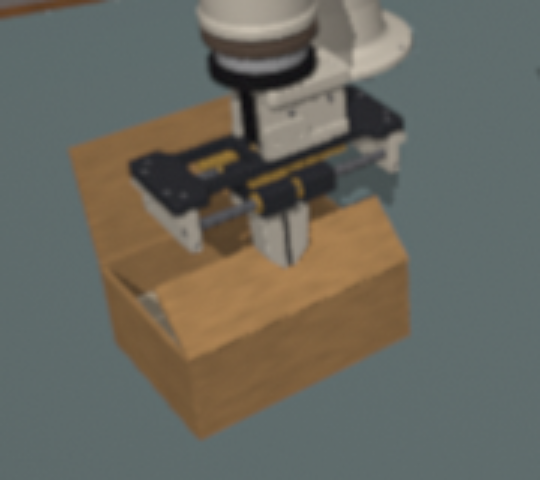

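The narrow flap is tilting inwards to about 45° under the fingers, with contact near (285,262) in the crop. I'll keep going down.

```bash
python3 -m jog '[{"slide":[-0.1,0,0.25],"delta_rot":[0,0,0]},{"slide":[-0.2,0,0.5],"delta_rot":[0,0,0]},{"slide":[-0.4,0,0.8],"delta_rot":[0,0,0]},{"slide":[-0.5,0,1.0],"delta_rot":[0,0,0]},{"slide":[-0.6,0,1.15],"delta_rot":[0,0,0]}]'>/dev/null;python3 st.py
python3 -m jog '[{"slide":[0,0,0.05],"delta_rot":[0,0,0]},{"slide":[0,0,0.1],"delta_rot":[0,0,0]},{"slide":[0,0,0.15],"delta_rot":[0,0,0]},{"slide":[0,0,0.2],"delta_rot":[0,0,0]},{"slide":[0,0,0.2],"delta_rot":[0,0,0]}]' >/dev/null; python3 st.py
```

```text
t 3.65 carton xyz -1.0 -38.4 86.1 yaw err -0.02 toolz [-0.001  0.001 -1.   ] F [0.2 1.5 0.8] w 0.5886312191489089 J [ 42.  34. -28. 102.  21.  49. -73.]
t 4.15 carton xyz -1.3 -38.5 84.0 yaw err -0.01 toolz [-0.001 -0.001 -1.   ] F [-6.9  2.  17.6] w 0.46955578076515336 J [ 42.  35. -28. 102.  21.  49. -73.]
```

The narrow flap is shut: the tip is at z=84 with an upward reaction of 17.6 N. Next I lift off and cross to the outside of the wide flap.

```bash
python3 -m jog '[{"slide":[0,0,-1],"delta_rot":[0,0,0]},{"slide":[0,0,-2.2],"delta_rot":[0,0,0]},{"slide":[0,0,-3.6],"delta_rot":[0,0,0]},{"slide":[0,0,-5],"delta_rot":[0,0,0]},{"slide":[0,0,-5.9],"delta_rot":[0,0,0]}]'>/dev/null;python3 st.py
python3 -m jog '[{"slide":[-1.5,0,0],"delta_rot":[0,0,0]},{"slide":[-3,0,0],"delta_rot":[0,0,0]},{"slide":[-4.6,0,0],"delta_rot":[0,0,0]},{"slide":[-6.2,0,0],"delta_rot":[0,0,0]},{"slide":[-7.8,0,0],"delta_rot":[0,0,0]}]' >/dev/null; python3 st.py
python3 -m jog '[{"slide":[0,0,0],"delta_rot":[0,0,0]},{"slide":[0,0,0.8],"delta_rot":[0,0,0]},{"slide":[0,0,1.6],"delta_rot":[0,0,0]},{"slide":[0,0,2.4],"delta_rot":[0,0,0]},{"slide":[0,0,3.2],"delta_rot":[0,0,0]}]' >/dev/null; python3 st.py
python3 - <<'E'
from h import *
a=[cv2.resize(manip.grab_frame(n)[r:r+160,c:c+180,::-1],None,fx=2.2,fy=2.2) for n,r,c in(("scene",130,90),("top",110,295))]
cv2.imwrite("pics/both2.png",np.hstack(a))
E
```

```text
t 4.65 carton xyz -1.7 -40.2 232.6 yaw err -0.04 toolz [ 0.003 -0.001 -1.   ] F [ 0.5 -0.2 -0.3] w 0.6989695017415735 J [ 46.  25. -32.  95.  14.  64. -68.]
t 5.15 carton xyz -1.2 157.4 229.6 yaw err -0.04 toolz [ 0.    -0.001 -1.   ] F [-0.2 -0.2  0.9] w 0.2790268525952318 J [ 64.   9. -31. 115.   5.  58. -48.]
t 5.65 carton xyz -1.5 155.2 149.1 yaw err -0.04 toolz [ 0.001 -0.001 -1.   ] F [ 0.2 -0.6 -0.1] w 0.9238553366981046 J [ 61.  16. -30. 119.  11.  47. -53.]
```

View pics/both2.png

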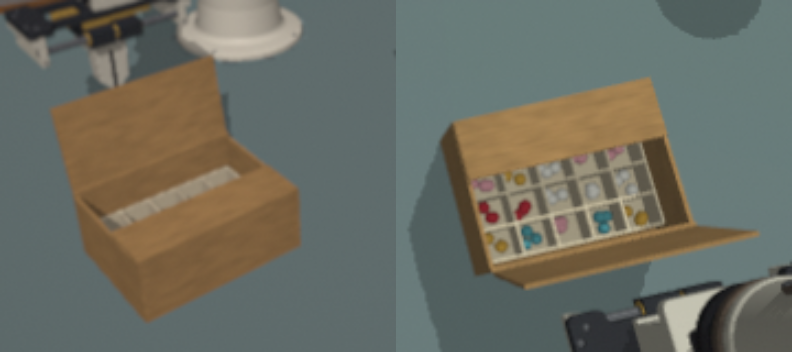

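The narrow flap lies flat, seen at (550,120) in the right half. The wide flap is still upright, with the gripper on its robot side. Next I push the wide flap over.

```bash
python3 -m jog '[{"slide":[0.55,0,0],"delta_rot":[0,0,0]},{"slide":[1.1,0,0],"delta_rot":[0,0,0]},{"slide":[1.7,0,0],"delta_rot":[0,0,0]},{"slide":[2.2,0,0],"delta_rot":[0,0,0]},{"slide":[2.7,0,0],"delta_rot":[0,0,0]}]'>/dev/null;python3 st.py
python3 -m jog '[{"slide":[0.3,0,0],"delta_rot":[0,0,0]},{"slide":[0.6,0,0],"delta_rot":[0,0,0]},{"slide":[0.9,0,0],"delta_rot":[0,0,0]},{"slide":[1.2,0,0],"delta_rot":[0,0,0]},{"slide":[1.5,0,0],"delta_rot":[0,0,0]}]' >/dev/null; python3 st.py
python3 -m jog '[{"slide":[0.3,0,0.1],"delta_rot":[0,0,0]},{"slide":[0.5,0,0.3],"delta_rot":[0,0,0]},{"slide":[0.7,0,0.5],"delta_rot":[0,0,0]},{"slide":[0.9,0,0.7],"delta_rot":[0,0,0]},{"slide":[1.1,0,0.9],"delta_rot":[0,0,0]}]' >/dev/null; python3 st.py
python3 -m jog '[{"slide":[0.15,0,0.25],"delta_rot":[0,0,0]},{"slide":[0.3,0,0.5],"delta_rot":[0,0,0]},{"slide":[0.4,0,0.8],"delta_rot":[0,0,0]},{"slide":[0.5,0,1.1],"delta_rot":[0,0,0]},{"slide":[0.6,0,1.35],"delta_rot":[0,0,0]}]' >/dev/null; python3 st.py
```

```text
t 6.25 carton xyz -1.4 86.8 149.9 yaw err -0.06 toolz [ 0.001 -0.    -1.   ] F [-1.1 -0.5  0.8] w 0.4068083895493816 J [ 55.  21. -30. 113.  13.  50. -60.]
t 6.75 carton xyz -1.4 50.6 149.4 yaw err 0.0 toolz [-0. -0. -1.] F [ 0.3 -0.6 -0.5] w 0.42272740567244704 J [ 51.  23. -30. 110.  15.  51. -64.]
t 7.25 carton xyz -1.2 23.4 126.3 yaw err -0.01 toolz [-0.001  0.    -1.   ] F [-0.5  0.5  0.8] w 0.5177331883629457 J [ 48.  27. -29. 108.  17.  50. -67.]
t 7.75 carton xyz -1.2 8.6 92.4 yaw err -0.01 toolz [-0.  0. -1.] F [-0.1 -0.2  0.2] w 0.24552278406561862 J [ 46.  31. -28. 107.  19.  47. -69.]
```

Now the last few millimetres to z≈87.

```bash
python3 -m jog '[{"slide":[0,0,0.05],"delta_rot":[0,0,0]},{"slide":[0,0,0.1],"delta_rot":[0,0,0]},{"slide":[0,0,0.15],"delta_rot":[0,0,0]},{"slide":[0,0,0.2],"delta_rot":[0,0,0]},{"slide":[0,0,0.2],"delta_rot":[0,0,0]}]'>/dev/null;python3 st.py
```

```text
t 8.25 carton xyz -1.5 8.4 88.4 yaw err -0.01 toolz [ 0. -0. -1.] F [ 0.4  0.2 -0.5] w 0.322684384623709 J [ 46.  31. -28. 107.  19.  46. -70.]
```

```bash
python3 -m jog '[{"slide":[0,0,0.04],"delta_rot":[0,0,0]},{"slide":[0,0,0.08],"delta_rot":[0,0,0]},{"slide":[0,0,0.12],"delta_rot":[0,0,0]},{"slide":[0,0,0.12],"delta_rot":[0,0,0]},{"slide":[0,0,0.12],"delta_rot":[0,0,0]}]'>/dev/null;python3 st.py
```

```text
t 8.75 carton xyz -1.6 8.3 87.8 yaw err -0.01 toolz [ 0.    -0.002 -1.   ] F [-6.9  2.7 21.2] w 0.5558699888721517 J [ 46.  31. -27. 107.  19.  46. -70.]
```

The wide flap is pressed home (z=87.8, 21 N). I'll lift straight up, then back off to the side and look.

```bash
python3 -m jog '[{"slide":[0,0,-0.6],"delta_rot":[0,0,0]},{"slide":[0,0,-1.6],"delta_rot":[0,0,0]},{"slide":[0,0,-2.8],"delta_rot":[0,0,0]},{"slide":[0,0,-4],"delta_rot":[0,0,0]},{"slide":[0,0,-5],"delta_rot":[0,0,0]}]'>/dev/null
python3 -m jog '[{"slide":[-1.2,0,0],"delta_rot":[0,0,0]},{"slide":[-2.6,0,0],"delta_rot":[0,0,0]},{"slide":[-4,0,0],"delta_rot":[0,0,0]},{"slide":[-5.4,0,0],"delta_rot":[0,0,0]},{"slide":[-6,0,0],"delta_rot":[0,0,0]}]'>/dev/null
python3 -m jog '[{"slide":[0,0,0],"delta_rot":[0,0,0]},{"slide":[0,0,0],"delta_rot":[0,0,0]},{"slide":[0,0,0],"delta_rot":[0,0,0]},{"slide":[0,0,0],"delta_rot":[0,0,0]},{"slide":[0,0,0],"delta_rot":[0,0,0]}]'>/dev/null;python3 st.py
python3 - <<'E'
from h import *
a=[cv2.resize(manip.grab_frame(n)[r:r+180,c:c+180,::-1],None,fx=2.2,fy=2.2) for n,r,c in(("scene",110,90),("top",100,295))]
cv2.imwrite("pics/both3.png",np.hstack(a))
E
```

```text
t 10.25 carton xyz -1.1 157.6 210.2 yaw err -0.1 toolz [ 0.  0. -1.] F [-0.5  0.7 -0.4] w 0.6524621289777981 J [ 63.  10. -30. 116.   6.  55. -48.]
```

View pics/both3.png

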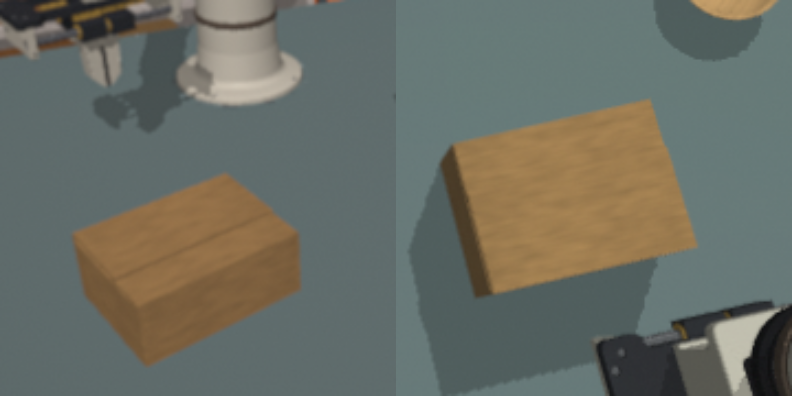

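The carton is fully closed. The wide flap lies over the narrow one, with its edge line running (118,280)-(272,212) in the left half, and the robot is clear of it.

```bash
python3 -c "
from workcell import manip
print(manip.hand_in())"
```

```text
the job is handed in; nothing more can be done
None
```

The packed carton is closed, narrow flap first and the wide flap flat over it; I left the spare carton alone and handed the job in at about 10 s with the robot clear.

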